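Wind the lunch carousel on to its stop

ROBOT

A 7-joint arm with a two-finger parallel gripper is mounted at the origin on the work surface. World frame = base frame: x ahead of the robot, y to its left, z up, the work surface at z = 0. Lengths are in m, angles in rad, forces in N, time in s.
With the tool pointing down it reaches from about 0.35 to 0.9 m from the base axis. Payload 8.1 kg.
Tool frame: the origin (TCP) lies midway between the tips of the shut fingers; the grasp point (between the pads) lies 19 mm behind it; x points along the fingers, z is the direction in which the jaws open and shut, and the axes are right-handed (so a half turn about x gives the same grasp; the last joint's range is limited). The gripper opens to 92 mm and grips with 3 to 60 N. Pads are 19 mm wide; open, the fingers measure 130 mm over their backs; the gripper's body (75 mm by 190 mm) begins 47 mm behind the grasp point.
Start: joints at [-1.407, 0.434, 0.025, 1.573, -0.012, 1.134, -0.075], TCP at [0.165, 0.603, 0.227] pointing down, gripper open.
Joint ranges: [-2.62, 2.62], [-0.44, 2.09], [-1.27, 1.32], [0.08, 2.57], [-1.32, 4.46], [0.12, 2], [-2.74, 2.74]. Speed limits (rad/s): [2.22, 2.22, 3.01, 3.01, 3.14, 3.14, 3.14].

INTERFACE

Orientations are given as a rotation vector (axis times angle).
In Python, from cell import arm gives the robot as it stands. The module is installed in compiled form; this text tells all that it offers.
- The arm moves only by the tool move_arm, never from a script. Its argument "steps" is text: rows parted by semicolons, each of 5 numbers parted by spaces: the shift along the tool's x, y, z in m, then the turn about the tool's x in rad, then the closure in counts, from 0 (fully open) to 255 (shut). A call has 1 to 10 rows; each row is the pose to reach, as a shift and turn from the pose commanded when the call began, along the tool's axes at that moment; what a row does not reach only later rows make up. A row lasts 1/12 s, in which the tool goes at most 41.7 mm and 7.16 degrees, less where a joint would pass 70% of its speed; a pose out of reach is approached as far as the arm can. A call with a gripper value outside its range is refused whole. The fingers move at their own pace and stop on an object; "squeeze" is the grip in N (left out, the last holds). Time passes only in rows, so rows that repeat a pose let the fingers close. It gives the time, the measured TCP pose, the force and the opening at its end, in the units of the state.
- arm.observe(): the state, without advancing time (a new reading comes with each control period).
- arm.get_image(name): name is "scene" or "top" or "wrist"; returns a dict with "img" (400x640x3 uint8, blue, green, red), "z_map" (400x640 float32, m along the optical axis (not along the pixel's ray), 0 where there is no reading), "vfov" (degrees; the focal length in pixels is half the picture's height over the tangent of half this angle, whatever the lens; pixels are square), "cx", "cy" (the principal point, pixels), "k1" (the pictures are not rectified: a ray, as slopes to the right and down, at radius r is drawn at 1 + k1 r^2 times it, then the intrinsics apply), "extrinsics" (4x4, takes a point from camera to world coordinates). Camera axes: x right, y up, looking along -z (the intrinsics and any distortion apply to the point x, -y, -z); pixel columns grow to the right and rows downward; lengths in m; the calibration is good to about 2 mm. A picture is of the moment at which its call begins.
- arm.sign_off(): hands the job in, once; it reports no verdict.
The state is a dict: "clock": time; "joints": joint angles; "dq": joint speeds; "joint_efforts": joint torques, N m; "position": TCP position; "ee_rot": TCP orientation; "force": force on the tool from outside, world axes, zero at the start; "ft_torque": the same for the moment, N m; "width": opening from 0.0 (shut) to 1.0 (fully open).
Only numpy, scipy, OpenCV 4.12 (cv2) and the standard library are available. Lean on these libraries where they do the work, as an engineer would, in place of code of your own. Each camera call takes 0.05 s, during which the arm holds its last target.

TASK

Swing the steel stop arm fully in over the rim of the lunch carousel, then wind the crank clockwise until the carousel has crept round and its next lug rests snugly against the stop arm. Feel for the contact and do not force it: the lug must press the stop only lightly, and stay resting on it after you let go. Leave the other things on the bench where they are.

Things in the scene. Friction and masses are not known exactly. Their poses are not given: they have to be found in the camera images.
- carousel: the fixed unit: a wooden board 300 x 330 x 14 mm lying on the bench, bearing a round white tray, a white gear housing with a crank wheel on top, and a steel stop bracket at the tray's robot-side edge. Origin: underside of the board, z up. In its frame the tray's axis is at (40, 70) mm, the crank's axis at (0, -100) mm; the stop bracket is a separate piece on the board near (-70, 70) mm, clamped anywhere within about 10 mm of there
- tray_center (a point): point on the tray's upright axis, 61 mm above the bench. The tray (diameter 180 mm, four compartments) turns anticlockwise seen from above when the crank turns clockwise: 20 crank turns make one tray turn (hidden worm gear; it stays where it is left)
- lug (a point): the lug that comes to the stop next: an upright white block at the rim, 13 mm radial x 8 mm tangential, 39 mm tall, one of four at 90 degrees; the point is at its middle, 81.5 mm from the tray's axis, 61 mm above the bench (its top is 67 mm above). Winding brings it anticlockwise to the stop arm after some 2 to 3 crank turns
- crank (a joint): angle of the crank wheel, rad, growing clockwise seen from above (the direction to wind). Friction alone takes 1 to 2 N on the peg; once the lug bears on the stop, each further 10 N there adds only about 1.4 N on the peg along its path, and each mm of peg travel moves the lug 0.14 mm. More than 25 N on the stop is forcing it; 5 to 15 N is right (after release it may ease to about 12 N)
- crank_axis (a point): point on the crank's upright axis, 107 mm above the bench, level with crank_grip
- crank_grip (a point): on the crank's handle, 107 mm above the bench: an upright round black peg, 14 mm diameter, 46 mm tall (80 to 126 mm above the bench), 30 mm from the crank's axis on a white wheel of 80 mm diameter whose top is 78 mm above the bench. The peg spins freely on its pin, so the hand can go round without turning.
- stop (a joint): angle of the stop arm, rad: 0 swung out clear of the tray, 1.2 fully in against its own end stop (pointing at the tray's axis, give or take 0.15 rad); growing clockwise seen from above. It stays where it is left by friction, about 1 N at the handle
- stop_pivot (a point): point on the stop arm's upright pivot axis, 92 mm above the bench, level with stop_grip
- stop_grip (a point): middle of the stop arm's handle: an upright round black peg, 14 mm diameter, fixed to the arm's tail 40 mm from the pivot, on the side away from the nose; it stands free from 65 to 111 mm above the bench, the point is 92 mm above
- stop_nose (a point): the middle of the nose of the stop arm, where lugs meet it: a steel bar 10 mm wide and 10 mm high, 61 mm above the bench, 28 mm from the pivot (the bar ends at 34 mm). A level steel stop screw, 9 mm diameter, pokes out of its lug-facing side and is what the lug meets; it is set by hand and stands out 2 to 6.5 mm, differently each time and not measured, so contact must be felt
- bracket: the fixed steel stop bracket on the board: a 34 x 50 mm foot with an upright post that carries the swinging stop arm; origin under its foot, 14 mm above the bench, on the arm's pivot axis; yaw as the carousel's, give or take 0.1 rad
- tumbler: a glass tumbler, 72 mm diameter, 100 mm tall, standing near the unit; leave it alone. Origin at its underside
- snack_tin: a round stainless snack tin, 84 mm diameter, 60 mm tall, standing near the unit; leave it alone. Origin at its underside
- bento: an orange bento box, 125 x 188 x 58 mm; leave it alone. Origin at its underside
- cutlery_case: a blue cutlery case, 200 x 60 x 29 mm; leave it alone. Origin at its underside
- tray: the round white tray itself, 180 mm diameter, with its four dividers, lugs and lidded pots; origin on its axis, 26 mm above the bench; it turns anticlockwise seen from above as the crank is wound

How it is judged:
By the outcome, as a careful person would: the job done as asked, in the order asked, and still so for the second after the job is handed in, with the robot touching nothing.
It also fails if it takes over 72 s, if anything falls off the work surface, if the arm or the gripper's body presses on something with over 40 N, if the wrist force passes 120 N, or if a joint passes its speed limit or range.

## Working session

There is one attempt and no reset: what is moved stays moved. The work goes in short steps, Python scripts to look and compute and a tool call to move; the robot and the scene stay as the last step left them, time stands still between calls to the robot, and variables do not carry over. Pictures are saved under pics/ and viewed, and the job is handed in when it is done.

Besides the shell and the picture viewer there is one more tool, called after "Request:" as name(argument=value, ...) on one line, values as JSON. move_arm: Moves the arm, as the interface text tells. Its arguments: {"type":"object","properties":{"steps":{"type":"string"},"squeeze":{"type":"number"}},"required":["steps"]}

```bash
mkdir -p pics; ls
cat > h.py <<'E'
import numpy as np, cv2
from cell import arm
def cap(n,f):
    d=arm.get_image(n); np.save('pics/'+f+'.npy',d,allow_pickle=True); cv2.imwrite('pics/'+f+'.png',d['img']); return d
def load(f): return np.load('pics/'+f+'.npy',allow_pickle=True).item()
def ray(d,u,v):
    H=400; f=H/2/np.tan(np.radians(d['vfov'])/2)
    K=np.array([[f,0,d['cx']],[0,f,d['cy']],[0,0,1]])
    p=cv2.undistortPoints(np.array([[[u,v]]],float),K,np.array([d['k1'],0,0,0,0.]))[0,0]
    E=d['extrinsics']; return E[:3,3],E[:3,:3]@np.array([p[0],-p[1],-1])
def onz(d,u,v,z):
    o,r=ray(d,u,v); return o+r*(z-o[2])/r[2]
def dep(d,u,v):
    o,r=ray(d,u,v); return o+r*d['z_map'][int(v),int(u)]
def proj(d,P):
    H=400; f=H/2/np.tan(np.radians(d['vfov'])/2)
    E=d['extrinsics']; c=E[:3,:3].T@(np.array(P)-E[:3,3]); s=np.array([c[0],-c[1]])/-c[2]
    s=s*(1+d['k1']*(s@s)); return f*s[0]+d['cx'],f*s[1]+d['cy']
E
python3 - <<'E'
from h import *
for n in ['scene','top','wrist']:
    d=cap(n,n+'0'); print(n,d['vfov'],d['cx'],d['cy'],d['k1'],d['extrinsics'].round(3).tolist())
print(arm.observe())
E
```

```text
pics
scene 54.93706887629643 317.05243285290845 198.30727904694925 -0.08091402410407567 [[-0.588, -0.489, 0.644, 1.221], [0.809, -0.349, 0.474, 0.477], [-0.007, 0.799, 0.601, 0.699], [0.0, 0.0, 0.0, 1.0]]
top 56.912257736277915 320.9108161809119 205.9611156722037 -0.08603879966469868 [[-0.019, 0.998, -0.054, 0.504], [-1.0, -0.018, 0.005, -0.015], [0.004, 0.054, 0.999, 1.107], [0.0, 0.0, 0.0, 1.0]]
wrist 58.69890550070874 321.7884048982303 202.7480019002177 -0.043811830844153216 [[0.264, -0.92, -0.291, 0.084], [0.964, 0.251, 0.082, 0.624], [-0.002, -0.302, 0.953, 0.385], [0.0, 0.0, 0.0, 1.0]]
{'clock': 0.15, 'joints': array([-1.40655172,  0.435055  ,  0.02498449,  1.57390895, -0.01158659,
        1.13399978, -0.07509151]), 'dq': array([ 1.70312465e-03, -1.56789049e-03, -6.40715230e-04, -3.18164455e-03,
       -5.30917368e-04,  1.25950855e-03,  4.52787349e-05]), 'joint_efforts': array([ 2.01937008e-03, -6.68259072e+01,  9.86005738e-01, -3.14690137e+01,
       -6.03742758e-02,  3.92907823e-02,  1.00820066e-04]), 'position': array([0.16475656, 0.60247689, 0.22612224]), 'ee_rot': array([-1.01119469,  1.32463253,  1.00979249]), 'force': array([ 0.48011591, -1.49178356, -0.84841246]), 'ft_torque': array([ 0.04558853, -0.01204335, -0.00548881]), 'width': 1.0016224023293445}
```

View pics/top0.png

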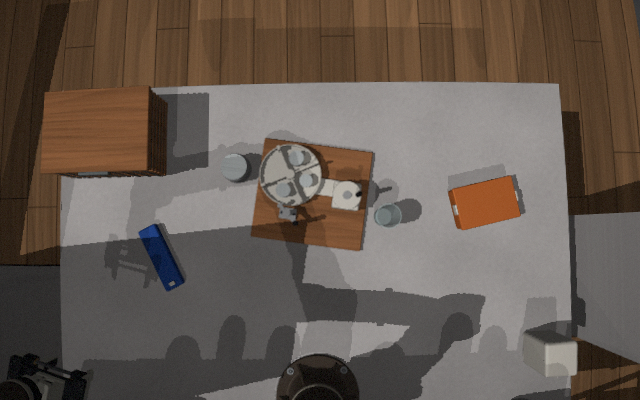

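View pics/scene0.png

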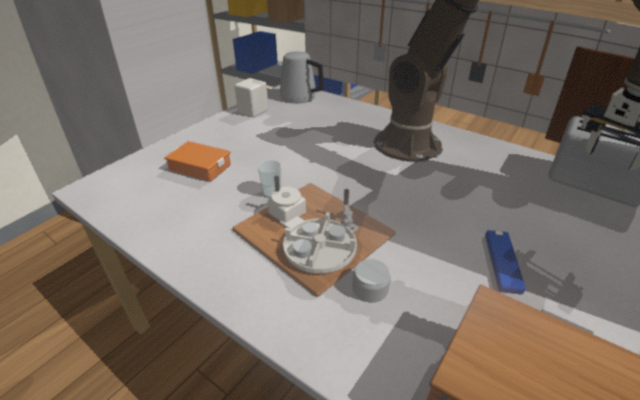

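Run:
```python
import cv2
a=cv2.imread('pics/top0.png')[40:240,240:440]; cv2.imwrite('pics/topc.png',cv2.resize(a,(600,600),interpolation=cv2.INTER_CUBIC))
```

```text
(no output)
```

View pics/wrist0.png

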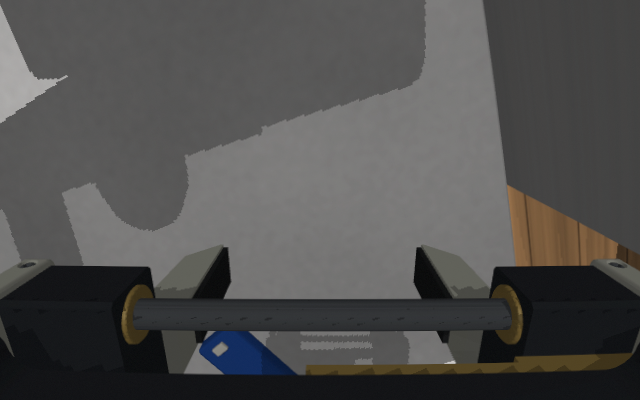

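View crop.

View pics/topc.png

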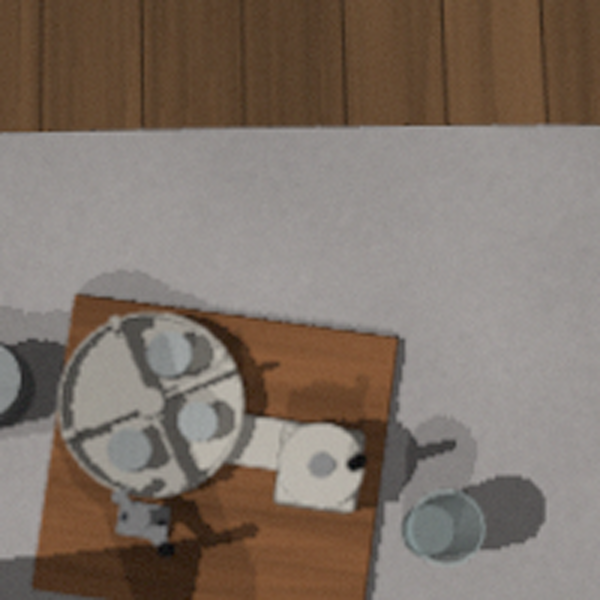

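Run:
```python
import cv2
a=cv2.imread('pics/scene0.png')[160:310,220:420]; cv2.imwrite('pics/sc.png',cv2.resize(a,(800,600),interpolation=cv2.INTER_CUBIC))
from h import *
d=load('top0')
for uv in [(264,138),(374,153),(362,250),(251,236)]: print(onz(d,*uv,0.014).round(4))
print('tray',onz(d,292,175,.04))
print(cv2.Rodrigues(arm.observe()['ee_rot'])[0].round(3))
```

```text
[0.7716 0.147  0.014 ]
[ 0.72   -0.1827  0.014 ]
[ 0.4312 -0.1394  0.014 ]
[0.4784 0.1882 0.014 ]
tray [0.65408881 0.0621409  0.04      ]
[[-0.    -0.965  0.264]
 [-0.001  0.264  0.965]
 [-1.    -0.    -0.001]]
```

View pics/sc.png

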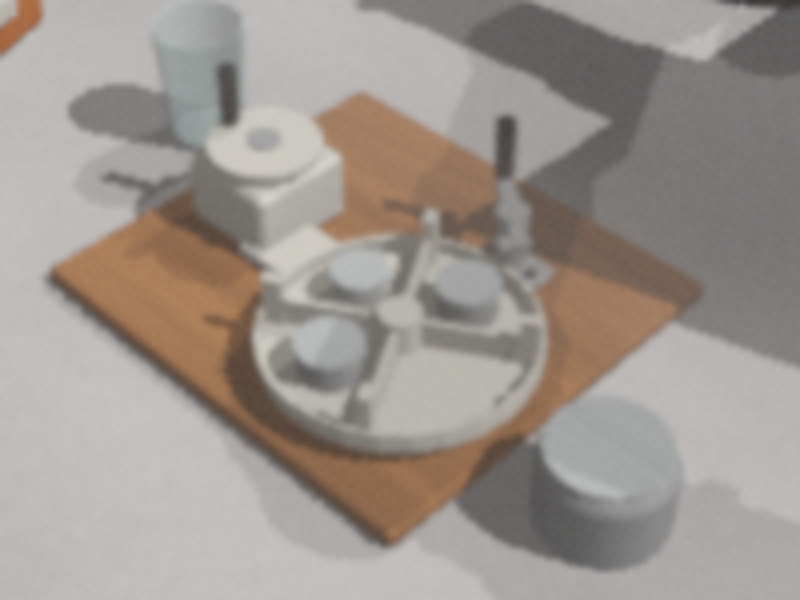

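Request:
move_arm(steps="-0.005 -0.030 -0.027 0 0;-0.01 -0.06 -0.053 0 0;-0.02 -0.09 -0.08 0 0;-0.03 -0.12 -0.107 0 0;-0.03 -0.15 -0.133 0 0;-0.03 -0.18 -0.16 0 0;-0.03 -0.21 -0.187 0 0;-0.03 -0.24 -0.213 0 0;-0.03 -0.27 -0.24 0 0;-0.03 -0.30 -0.266 0 0")

```text
clock: 0.98
position: [0.3846, 0.2651, 0.2568]
ee_rot: [-1.01, 1.324, 1.01]
force: [0.3, -0.1, -0.0]
width: 1.008
```

Request:
move_arm(steps="0 -0.030 -0.027 0 0;0 -0.06 -0.053 0 0;0 -0.09 -0.08 0 0;0 -0.12 -0.107 0 0;0 -0.15 -0.133 0 0;0 -0.18 -0.16 0 0;0 -0.21 -0.187 0 0;0 -0.23 -0.205 0 0;0 -0.245 -0.215 0 0;0 -0.247 -0.215 0 0")

```text
clock: 1.82
position: [0.567, -0.0098, 0.2565]
ee_rot: [-1.008, 1.327, 1.005]
force: [-0.3, -0.2, -0.8]
width: 1.0
```

Run:
```python
from h import *
d=cap('wrist','w1'); d=cap('top','t1'); o=arm.observe(); print(o['position'],o['joints'],o['force'],cv2.Rodrigues(o['ee_rot'])[0].round(3))
```

```text
[ 0.56559632 -0.00566627  0.25627213] [-0.39689537  0.32249379  0.41790206  1.70335164 -0.1414949   1.14640916
  1.36293471] [-0.28565623  0.00849268 -0.06669455] [[-0.001 -0.964  0.265]
 [-0.     0.265  0.964]
 [-1.     0.001 -0.   ]]
```

View pics/w1.png

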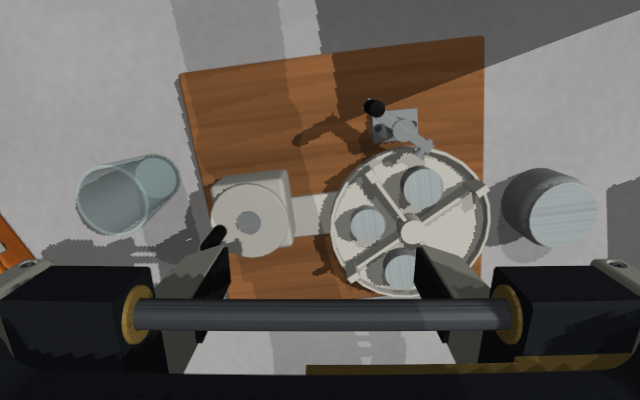

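Run:
```python
from h import *
a=cv2.imread('pics/w1.png')
cv2.imwrite('pics/w1a.png',cv2.resize(a[80:200,340:500],(800,600),interpolation=cv2.INTER_CUBIC))
cv2.imwrite('pics/w1b.png',cv2.resize(a[150:270,180:340],(800,600),interpolation=cv2.INTER_CUBIC))
```

```text
(no output)
```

View pics/w1a.png

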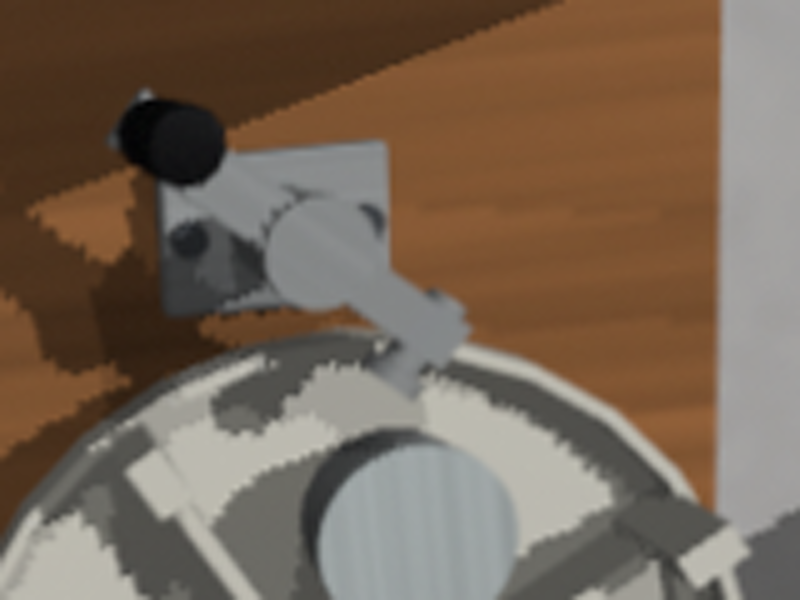

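View pics/w1b.png

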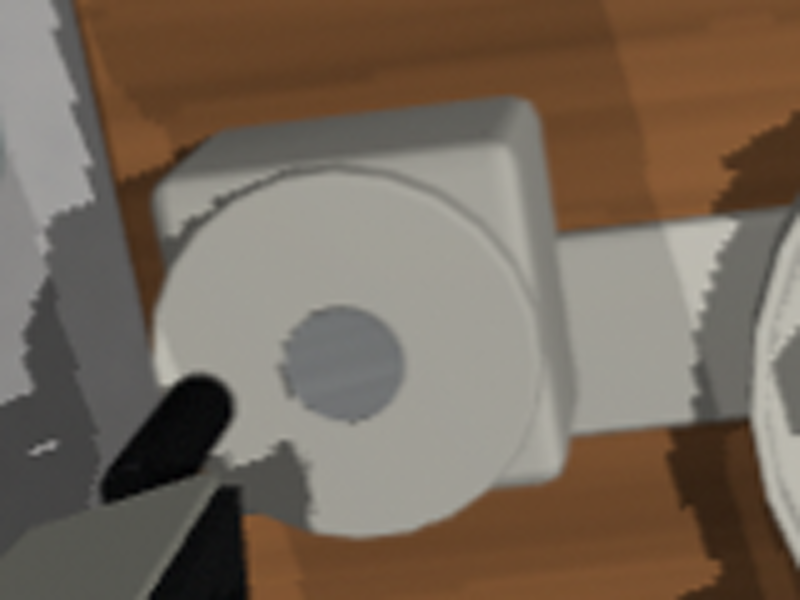

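Run:
```python
from h import *
d=load('w1'); t=load('top0')
print('stoppeg',onz(d,377.6,109,.111),onz(t,295,222.7,.111))
print('pivot',[onz(d,405,130.4,z).round(4) for z in(.06,.067,.075)], dep(d,405,130))
print('crank axis',onz(d,249,222,.079),dep(d,249,222)); print('wheel',onz(d,249.5,220.5,.078))
print('peg base',onz(d,220.6,230.8,.081)); print('peg top', onz(t,359,194,.126))
print('tray hub',onz(d,413,232,.06),dep(d,413,232))
for c,(u,v) in dict(lugR=(483,189),lugTL=(372,175),lugBL=(348,275)).items(): print(c,dep(d,u,v),onz(d,u,v,.067))
print('tumbler rim',onz(d,113,201,.1)); 
g=cv2.imread('pics/t1.png')
```

```text
stoppeg [0.51338864 0.05234856 0.111     ] [0.51454582 0.05070873 0.111     ]
pivot [array([0.5451, 0.0805, 0.06  ]), array([0.5439, 0.0792, 0.067 ]), array([0.5426, 0.0776, 0.075 ])] [0.54364446 0.07932034 0.06655991]
crank axis [ 0.58930867 -0.09360127  0.079     ] [ 0.58871049 -0.09298235  0.08095928]
wheel [ 0.58821428 -0.09289071  0.078     ]
peg base [ 0.58998101 -0.12407423  0.081     ]
peg top [ 0.58776716 -0.12219002  0.126     ]
tray hub [0.65352442 0.06699653 0.06      ] [0.65553405 0.06765213 0.0557224 ]
lugR [0.62321608 0.14460295 0.06683619] [0.62315186 0.14454085 0.067     ]
lugTL [0.57843614 0.03814087 0.06716868] [0.57848061 0.03815327 0.067     ]
lugBL [ 0.68302459 -0.01317124  0.06364521] [ 0.68115056 -0.01292551  0.067     ]
tumbler rim [ 0.52834288 -0.20480473  0.1       ]
```

Request:
move_arm(steps="0.01 0.02 0.015 0 0;0.03 0.045 0.03 0 0;0.05 0.065 0.0416 0 0;0.08 0.065 0.0416 0 0;0.11 0.065 0.0416 0 0;0.14 0.065 0.0416 0 0;0.165 0.065 0.0416 0 0;0.18 0.065 0.0416 0 0;0.183 0.065 0.0416 0 0;0.183 0.065 0.0416 0 0")

```text
clock: 2.75
position: [0.5126, 0.0531, 0.0731]
ee_rot: [-1.011, 1.325, 1.013]
force: [0.4, -0.3, 0.4]
width: 0.995
```

Run:
```python
from h import *
d=cap('wrist','w2'); o=arm.observe(); print(o['position'],o['force'])
for i in range(6):
    arm.get_image('top');print(arm.observe()['force'].round(2))
```

```text
[0.51354505 0.05291179 0.0741169 ] [-0.41201701 -0.59597931  0.00930297]
[ 0.55  1.01 -0.5 ]
[ 0.31 -1.15  0.46]
[ 0.23 -0.1   0.33]
[ 0.64 -0.15  0.1 ]
[-0.22 -1.37  0.02]
[ 0.11  1.02 -0.3 ]
```

View pics/w2.png

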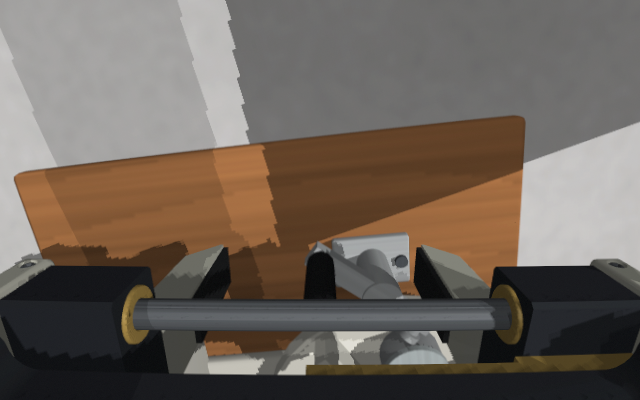

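Request:
move_arm(steps="0 0 0 0 255;0 0 0 0 255;0 0 0 0 255;0 0 0 0 255;0 0 0 0 255;0 0 0 0 255;0 0 0 0 255;0 0 0 0 255", squeeze=10)

```text
clock: 3.77
position: [0.5138, 0.0519, 0.0737]
ee_rot: [-1.01, 1.324, 1.01]
force: [0.0, 0.3, -0.8]
width: 0.472
```

```bash
cat >> h.py <<'E'
def favg(n=12):
    F=[];T=[]
    for i in range(n):
        arm.get_image('top');o=arm.observe();F.append(o['force']);T.append(o['position'])
    F=np.array(F);o=arm.observe()
    print('F',F.mean(0).round(2),'se',(F.std(0)/np.sqrt(n)).round(2),'pos',np.mean(T,0).round(4),'w',round(o['width'],3),'t',round(o['clock'],2))
E
python3 - <<'E'
from h import *
favg(8)
# arc plan: pivot (.5437,.0793), tail from current
o=arm.observe();R=cv2.Rodrigues(o['ee_rot'])[0]
P=np.array([.5437,.0793]); p0=o['position'][:2]
v=p0-P; print(np.hypot(*v),np.degrees(np.arctan2(v[1],v[0])))
r=v/np.hypot(*v)*.04; 
for a in np.arange(5,71,5):
    t=-np.radians(a); c=np.array([[np.cos(t),-np.sin(t)],[np.sin(t),np.cos(t)]])@r-r
    print(a,(R.T@np.array([*c,0])).round(4))
E
```

```text
F [-0.27 -0.26  0.41] se [0.13 0.18 0.15] pos [0.5138 0.0519 0.0737] w 0.15 t 4.17
0.040597770578953064 -137.47050765407667
5 [0.     0.0029 0.002 ]
10 [0.     0.0056 0.0042]
15 [0.     0.008  0.0067]
20 [0.     0.0103 0.0093]
25 [0.     0.0123 0.0122]
30 [0.     0.0141 0.0152]
35 [0.     0.0156 0.0183]
40 [0.     0.0168 0.0216]
45 [-0.      0.0177  0.025 ]
50 [-0.      0.0183  0.0284]
55 [-0.      0.0186  0.0319]
60 [-0.      0.0187  0.0354]
65 [-0.      0.0184  0.0389]
70 [-0.      0.0178  0.0423]
```

Request:
move_arm(steps="0 0.0029 0.002 0 255;0 0.0056 0.0042 0 255;0 0.008 0.0067 0 255;0 0.0103 0.0093 0 255;0 0.0123 0.0122 0 255;0 0.0141 0.0152 0 255;0 0.0156 0.0183 0 255;0 0.0168 0.0216 0 255;0 0.0172 0.0232 0 255;0 0.0172 0.0232 0 255")

```text
clock: 5.0
position: [0.5014, 0.0794, 0.0733]
ee_rot: [-1.01, 1.326, 1.013]
force: [-4.6, -1.8, 1.0]
width: 0.151
```

Run:
```python
from h import *
favg(8)
```

```text
F [-5.44 -1.03  1.97] se [0.14 0.2  0.18] pos [0.5014 0.0794 0.0733] w 0.149 t 5.4
```

Request:
move_arm(steps="0 0.002 0.0018 0 255;0 0.0026 0.0035 0 255;0 0.0030 0.0052 0 255;0 0.0032 0.007 0 255;0 0.0034 0.0087 0 255;0 0.0034 0.0087 0 255;0 0.0034 0.0087 0 255")

```text
clock: 5.98
position: [0.5009, 0.0861, 0.0733]
ee_rot: [-1.01, 1.328, 1.01]
force: [-4.7, -9.1, 0.9]
width: 0.148
```

Run:
```python
from h import *
favg(8)
```

```text
F [-5.58 -9.07  0.5 ] se [0.08 0.08 0.16] pos [0.5009 0.0861 0.0733] w 0.15 t 6.38
```

Request:
move_arm(steps="0 0 0.001 0 255;0 0 0.002 0 255;0 0 0.002 0 255")

```text
clock: 6.63
position: [0.5009, 0.0863, 0.0733]
ee_rot: [-1.01, 1.331, 1.008]
force: [-7.0, -15.2, 3.1]
width: 0.149
```

Run:
```python
from h import *
favg(6)
d=cap('wrist','w3')
```

```text
F [ -7.29 -14.96   2.87] se [0.23 0.24 0.27] pos [0.5009 0.0863 0.0732] w 0.149 t 6.93
```

View pics/w3.png

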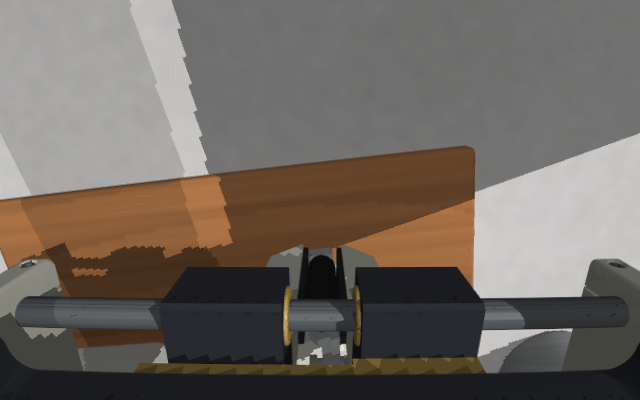

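Request:
move_arm(steps="0 0.001 -0.002 0 255;0 0.002 -0.0042 0 255;0 0.002 -0.0042 0 255;0 0.002 -0.0042 0 120;0 0.002 -0.0042 0 60;0 0.002 -0.0042 0 0;0 0.002 -0.0042 0 0;0 0.002 -0.0042 0 0;0 0.002 -0.0042 0 0;0 0.002 -0.0042 0 0")

```text
clock: 7.82
position: [0.5, 0.0867, 0.0738]
ee_rot: [-1.01, 1.323, 1.011]
force: [0.3, -0.6, 0.2]
width: 0.61
```

Run:
```python
from h import *
favg(4)
d=cap('wrist','w4')
```

```text
F [0.17 0.38 0.39] se [0.2  0.07 0.2 ] pos [0.4999 0.0866 0.0738] w 0.784 t 8.02
```

View pics/w4.png

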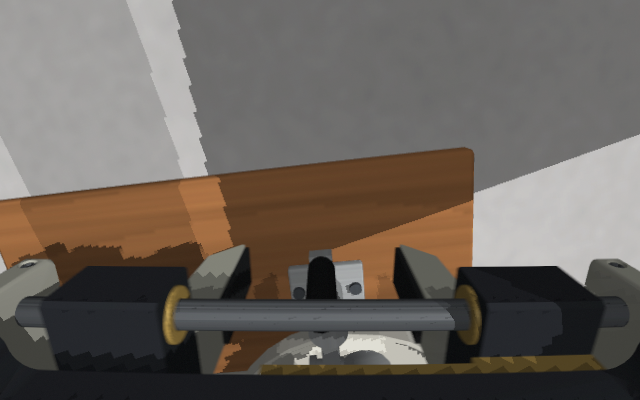

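Request:
move_arm(steps="-0.03 0 0 0 0;-0.06 0 0 0 0;-0.09 -0.01 -0.005 0 0;-0.12 -0.03 -0.015 0 0;-0.15 -0.055 -0.03 0 0;-0.17 -0.08 -0.045 0 0;-0.18 -0.10 -0.06 0 0;-0.18 -0.115 -0.065 0 0;-0.18 -0.116 -0.065 0 0;-0.18 -0.116 -0.065 0 0")

```text
clock: 8.9
position: [0.5948, -0.0074, 0.2533]
ee_rot: [-1.009, 1.325, 1.009]
force: [0.0, -0.5, -0.3]
width: 0.999
```

Run:
```python
from h import *
a=cap('wrist','w5')['img']; o=arm.observe(); print(o['clock'],o['position'])
cv2.imwrite('pics/w5z.png',cv2.resize(a[50:290,180:500],(800,600),interpolation=cv2.INTER_CUBIC))
```

```text
8.95 [ 0.59409876 -0.00640961  0.25308923]
```

View pics/w5z.png

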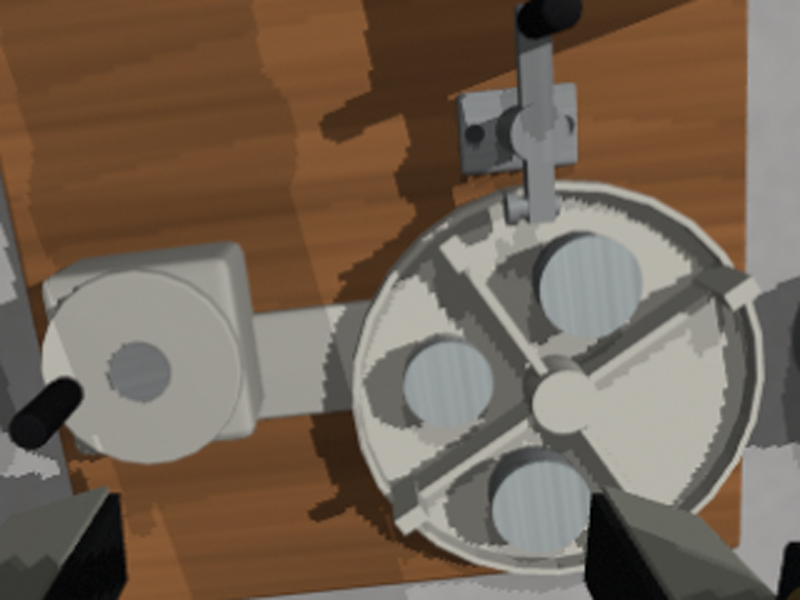

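Run:
```python
from h import *
d=load('w5')
Z=lambda x,y:(180+x*.4,50+y*.4)
print('pegtop',onz(d,*Z(30,430),.126),'base',onz(d,*Z(66,393),.08))
A=onz(d,*Z(139,372),.081); print('axis',A, onz(d,*Z(141,366),.078))
T=onz(d,*Z(563,402),.0557); print('tray',T)
for n,p in dict(lug=(742,291),lug2=(455,252)).items():
    q=onz(d,*Z(*p),.067); v=q-T; print(n,q,np.hypot(*v[:2]),np.degrees(np.arctan2(v[1],v[0])))
q=onz(d,*Z(540,205),.066); v=q-T; print('nose',q,np.hypot(*v[:2]),np.degrees(np.arctan2(v[1],v[0])))
q=onz(d,*Z(557,205),.061); v=q-T; print('screwtip',q,np.hypot(*v[:2]),np.degrees(np.arctan2(v[1],v[0])))
q=onz(d,*Z(550,15),.111);print('stop peg',q)
o=arm.observe();R=cv2.Rodrigues(o['ee_rot'])[0];print(R.T@(np.array([.5893,-.1235,.088])-o['position']))
```

```text
pegtop [ 0.58885004 -0.12279453  0.126     ] base [ 0.5899986  -0.12512469  0.08      ]
axis [ 0.58929037 -0.09388231  0.081     ] [ 0.58784903 -0.09327296  0.078     ]
tray [0.6553182  0.06690053 0.0557    ]
lug [0.62410489 0.14352551 0.067     ] 0.0827384976784278 112.16360503758112
lug2 [0.57899408 0.03678846 0.067     ] 0.08204942161841433 -158.4693301721254
nose [0.57012474 0.07275347 0.066     ] 0.08539427399173881 176.06985686038647
screwtip [0.57267381 0.0800348  0.061     ] 0.08368156572146727 170.96977852881847
stop peg [0.50526773 0.08078659 0.111     ]
[ 0.16507193 -0.02649587 -0.11417912]
```

Request:
move_arm(steps="0 -0.01 -0.03 0 144;0 -0.02 -0.06 0 144;0 -0.0265 -0.09 0 144;0.02 -0.0265 -0.114 0 144;0.05 -0.0265 -0.114 0 144;0.07 -0.0265 -0.114 0 144;0.08 -0.0265 -0.114 0 144;0.08 -0.0265 -0.114 0 144;0.08 -0.0265 -0.114 0 144")

```text
clock: 9.7
position: [0.59, -0.1226, 0.1739]
ee_rot: [-1.011, 1.324, 1.012]
force: [0.3, -0.5, 0.4]
width: 0.447
```

Run:
```python
from h import *
a=cap('wrist','w6')['img']; o=arm.observe(); print(o['clock'],o['position'],o['width'])
```

```text
9.75 [ 0.59069683 -0.12295289  0.17469939] 0.43986559369975864
```

View pics/w6.png

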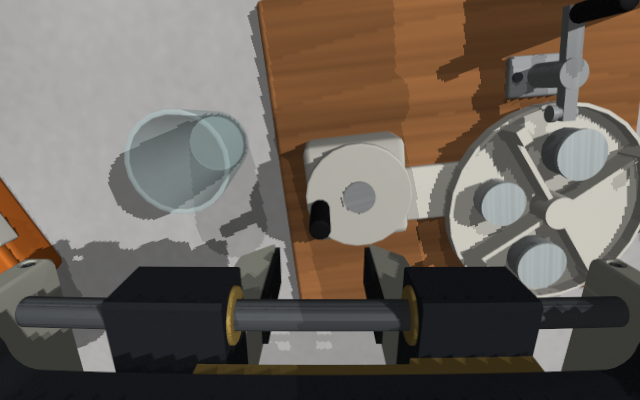

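Request:
move_arm(steps="0.03 0 0 0 144;0.06 0 0 0 144;0.08 0 0 0 144;0.087 0 0 0 144;0.087 0 0 0 255;0.087 0 0 0 255;0.087 0 0 0 255;0.087 0 0 0 255;0.087 0 0 0 255;0.087 0 0 0 255", squeeze=10)

```text
clock: 10.58
position: [0.5911, -0.1243, 0.0882]
ee_rot: [-1.012, 1.322, 1.008]
force: [-1.1, -2.0, 7.2]
width: 0.151
```

Run:
```python
from h import *
favg(10)
o=arm.observe();R=cv2.Rodrigues(o['ee_rot'])[0]
p0=o['position']; A=np.array([.5891,-.0935]); v=p0[:2]-A; print(p0,np.hypot(*v))
```

```text
F [-0.88 -0.94  7.82] se [0.2  0.15 0.16] pos [ 0.5911 -0.1243  0.0882] w 0.148 t 11.08
[ 0.59110093 -0.12432682  0.08815396] 0.030891694614255668
```

Request:
move_arm(steps="-0.0025 0 0 0 255;-0.0025 0 0 0 255")

```text
clock: 11.25
position: [0.5899, -0.1242, 0.0893]
ee_rot: [-1.01, 1.324, 1.01]
force: [-0.8, -2.4, -1.3]
width: 0.146
```

Run:
```python
from h import *
favg(10)
```

```text
F [-0.92 -3.03 -1.02] se [0.13 0.22 0.19] pos [ 0.5899 -0.1241  0.0893] w 0.148 t 11.75
```

```bash
cat >> h.py <<'E'
def arc(th0,step,n,r=.030):
    R=np.array([[-.9645,.264],[.264,.9645]]).T  # cols y_tool,z_tool (world xy)
    c=lambda t:r*np.array([np.cos(np.radians(t)),np.sin(np.radians(t))])
    for i in range(1,n+1):
        y,z=R@(c(th0-step*i)-c(th0)) if False else np.array([[-.9645,.264],[.264,.9645]])@(c(th0-step*i)-c(th0))
        print(f"0 {y:.4f} {z:.4f} 0 255;",end='')
    print(' ->',th0-step*n)
E
python3 - <<'E'
from h import *
for k in range(4): arc(-88-150*k,15,10)
E
```

```text
0 0.0077 -0.0013 0 255;0 0.0155 -0.0006 0 255;0 0.0229 0.0021 0 255;0 0.0293 0.0066 0 255;0 0.0343 0.0126 0 255;0 0.0376 0.0197 0 255;0 0.0389 0.0274 0 255;0 0.0382 0.0352 0 255;0 0.0355 0.0426 0 255;0 0.0310 0.0490 0 255; -> -238
0 -0.0060 0.0050 0 255;0 -0.0131 0.0083 0 255;0 -0.0208 0.0096 0 255;0 -0.0286 0.0089 0 255;0 -0.0360 0.0062 0 255;0 -0.0424 0.0017 0 255;0 -0.0474 -0.0043 0 255;0 -0.0507 -0.0114 0 255;0 -0.0520 -0.0191 0 255;0 -0.0513 -0.0269 0 255; -> -388
0 0.0027 -0.0074 0 255;0 0.0072 -0.0138 0 255;0 0.0132 -0.0188 0 255;0 0.0203 -0.0220 0 255;0 0.0281 -0.0234 0 255;0 0.0359 -0.0227 0 255;0 0.0432 -0.0200 0 255;0 0.0496 -0.0155 0 255;0 0.0546 -0.0094 0 255;0 0.0579 -0.0023 0 255; -> -538
0 0.0013 0.0077 0 255;0 0.0006 0.0155 0 255;0 -0.0021 0.0229 0 255;0 -0.0066 0.0293 0 255;0 -0.0126 0.0343 0 255;0 -0.0197 0.0376 0 255;0 -0.0274 0.0389 0 255;0 -0.0352 0.0382 0 255;0 -0.0426 0.0355 0 255;0 -0.0490 0.0310 0 255; -> -688
```

Request:
move_arm(steps="0 0.0077 -0.0013 0 255;0 0.0155 -0.0006 0 255;0 0.0229 0.0021 0 255;0 0.0293 0.0066 0 255;0 0.0343 0.0126 0 255;0 0.0376 0.0197 0 255;0 0.0389 0.0274 0 255;0 0.0382 0.0352 0 255;0 0.0355 0.0426 0 255;0 0.0310 0.0490 0 255")

```text
clock: 12.58
position: [0.5736, -0.0687, 0.0896]
ee_rot: [-1.012, 1.323, 1.008]
force: [4.0, -8.1, -2.6]
width: 0.152
```

Run:
```python
from h import *
favg(4)
```

```text
F [ 5.09 -4.45 -3.47] se [0.24 0.24 0.37] pos [ 0.5745 -0.0681  0.0896] w 0.149 t 12.78
```

Request:
move_arm(steps="0 -0.0070 0.0045 0 255;0 -0.0145 0.0077 0 255;0 -0.0222 0.0090 0 255;0 -0.0300 0.0083 0 255;0 -0.0374 0.0056 0 255;0 -0.0438 0.0011 0 255;0 -0.0488 -0.0049 0 255;0 -0.0521 -0.0120 0 255;0 -0.0534 -0.0197 0 255;0 -0.0527 -0.0275 0 255")

```text
clock: 13.62
position: [0.6172, -0.1074, 0.0893]
ee_rot: [-1.009, 1.322, 1.013]
force: [-5.1, 4.1, 7.5]
width: 0.148
```

Run:
```python
from h import *
favg(6)
```

```text
F [-4.18  0.79  6.46] se [0.12 0.36 0.27] pos [ 0.6166 -0.1085  0.0894] w 0.149 t 13.92
```

Request:
move_arm(steps="-0.001 0.0039 -0.0074 0 255;-0.001 0.0084 -0.0138 0 255;-0.001 0.0144 -0.0188 0 255;-0.001 0.0215 -0.0220 0 255;-0.001 0.0293 -0.0234 0 255;-0.001 0.0371 -0.0227 0 255;-0.001 0.0444 -0.0200 0 255;-0.001 0.0508 -0.0155 0 255;-0.001 0.0558 -0.0094 0 255;-0.001 0.0591 -0.0023 0 255")

```text
clock: 14.75
position: [0.5593, -0.095, 0.0902]
ee_rot: [-1.012, 1.322, 1.009]
force: [8.4, -1.9, -10.8]
width: 0.154
```

Run:
```python
from h import *
favg(6)
```

```text
F [ 4.85  1.57 -7.88] se [0.35 0.28 0.53] pos [ 0.5593 -0.094   0.0901] w 0.152 t 15.05
```

Run:
```python
from h import *
for k in range(5): arc(-178-150*k,15,10,.0295)
arc(-928,15,2,.0295)
```

```text
0 0.0013 0.0076 0 255;0 0.0006 0.0153 0 255;0 -0.0020 0.0225 0 255;0 -0.0065 0.0288 0 255;0 -0.0124 0.0337 0 255;0 -0.0194 0.0369 0 255;0 -0.0270 0.0383 0 255;0 -0.0346 0.0376 0 255;0 -0.0419 0.0349 0 255;0 -0.0482 0.0305 0 255; -> -328
0 -0.0049 -0.0059 0 255;0 -0.0082 -0.0129 0 255;0 -0.0095 -0.0205 0 255;0 -0.0088 -0.0282 0 255;0 -0.0061 -0.0354 0 255;0 -0.0017 -0.0417 0 255;0 0.0042 -0.0466 0 255;0 0.0112 -0.0498 0 255;0 0.0188 -0.0512 0 255;0 0.0265 -0.0505 0 255; -> -478
0 0.0072 0.0027 0 255;0 0.0135 0.0071 0 255;0 0.0185 0.0130 0 255;0 0.0217 0.0200 0 255;0 0.0230 0.0276 0 255;0 0.0223 0.0353 0 255;0 0.0196 0.0425 0 255;0 0.0152 0.0488 0 255;0 0.0093 0.0537 0 255;0 0.0023 0.0569 0 255; -> -628
0 -0.0076 0.0013 0 255;0 -0.0153 0.0006 0 255;0 -0.0225 -0.0020 0 255;0 -0.0288 -0.0065 0 255;0 -0.0337 -0.0124 0 255;0 -0.0369 -0.0194 0 255;0 -0.0383 -0.0270 0 255;0 -0.0376 -0.0346 0 255;0 -0.0349 -0.0419 0 255;0 -0.0305 -0.0482 0 255; -> -778
0 0.0059 -0.0049 0 255;0 0.0129 -0.0082 0 255;0 0.0205 -0.0095 0 255;0 0.0282 -0.0088 0 255;0 0.0354 -0.0061 0 255;0 0.0417 -0.0017 0 255;0 0.0466 0.0042 0 255;0 0.0498 0.0112 0 255;0 0.0512 0.0188 0 255;0 0.0505 0.0265 0 255; -> -928
0 -0.0027 0.0072 0 255;0 -0.0071 0.0135 0 255; -> -958
```

Request:
move_arm(steps="0 0.0008 0.0077 0 255;0 -0.0004 0.0156 0 255;0 -0.0030 0.0228 0 255;0 -0.0075 0.0291 0 255;0 -0.0134 0.0340 0 255;0 -0.0204 0.0372 0 255;0 -0.0280 0.0386 0 255;0 -0.0356 0.0379 0 255;0 -0.0429 0.0352 0 255;0 -0.0492 0.0308 0 255")

```text
clock: 15.88
position: [0.6154, -0.0786, 0.0901]
ee_rot: [-1.01, 1.323, 1.011]
force: [-3.6, 0.6, -2.5]
width: 0.149
```

Run:
```python
from h import *
favg(6)
```

```text
F [ 2.89  0.09 -7.32] se [0.18 0.22 0.33] pos [ 0.6157 -0.0795  0.0902] w 0.147 t 16.18
```

Request:
move_arm(steps="0.001 -0.0049 -0.0059 0 255;0.001 -0.0082 -0.0129 0 255;0.001 -0.0095 -0.0205 0 255;0.001 -0.0088 -0.0282 0 255;0.001 -0.0061 -0.0354 0 255;0.001 -0.0017 -0.0417 0 255;0.001 0.0042 -0.0466 0 255;0.001 0.0112 -0.0498 0 255;0.001 0.0188 -0.0512 0 255;0.001 0.0265 -0.0505 0 255")

```text
clock: 17.02
position: [0.5761, -0.1209, 0.0899]
ee_rot: [-1.011, 1.322, 1.008]
force: [3.5, 4.0, 5.2]
width: 0.151
```

Run:
```python
from h import *
favg(4)
a=cap('wrist','w7')['img']
```

```text
F [-0.65  2.04  8.59] se [0.14 0.27 0.36] pos [ 0.575  -0.1202  0.0898] w 0.146 t 17.22
```

View pics/w7.png

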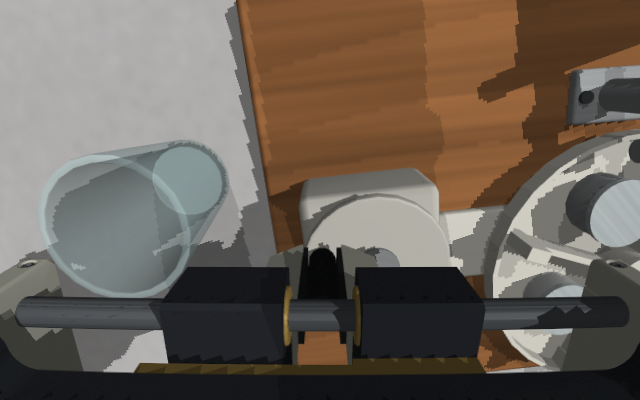

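Request:
move_arm(steps="0 0.0072 0.0027 0 255;0 0.0135 0.0071 0 255;0 0.0185 0.0130 0 255;0 0.0217 0.0200 0 255;0 0.0230 0.0276 0 255;0 0.0223 0.0353 0 255;0 0.0196 0.0425 0 255;0 0.0152 0.0488 0 255;0 0.0093 0.0537 0 255;0 0.0023 0.0569 0 255")

```text
clock: 18.1
position: [0.5879, -0.0639, 0.0898]
ee_rot: [-1.01, 1.324, 1.012]
force: [-1.5, 1.0, 9.6]
width: 0.15
```

Request:
move_arm(steps="0 -0.0076 0.0013 0 255;0 -0.0153 0.0006 0 255;0 -0.0225 -0.0020 0 255;0 -0.0288 -0.0065 0 255;0 -0.0337 -0.0124 0 255;0 -0.0369 -0.0194 0 255;0 -0.0383 -0.0270 0 255;0 -0.0376 -0.0346 0 255;0 -0.0349 -0.0419 0 255;0 -0.0305 -0.0482 0 255")

```text
clock: 18.93
position: [0.6052, -0.1196, 0.0898]
ee_rot: [-1.011, 1.323, 1.01]
force: [-0.2, 4.4, 8.5]
width: 0.148
```

Run:
```python
from h import *
favg(4)
a=cap('wrist','w8')['img']
a=cap('top','t8')['img']
cv2.imwrite('pics/t8c.png',cv2.resize(a[120:240,240:400],(800,600),interpolation=cv2.INTER_CUBIC))
a=cap('scene','s8')['img']
cv2.imwrite('pics/s8c.png',cv2.resize(a[180:300,260:420],(800,600),interpolation=cv2.INTER_CUBIC))
```

```text
F [-2.24  0.83  9.53] se [0.34 0.15 0.28] pos [ 0.6039 -0.1203  0.0898] w 0.149 t 19.13
```

View pics/t8c.png

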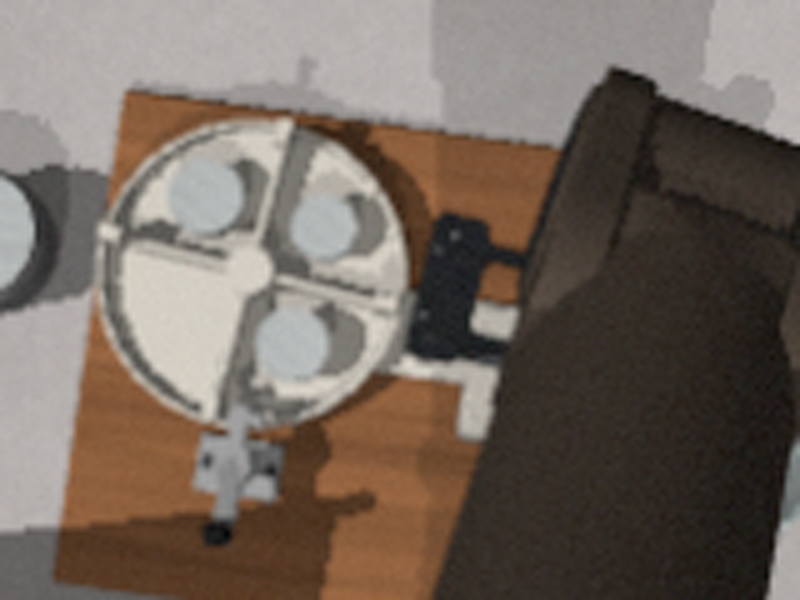

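View pics/s8c.png

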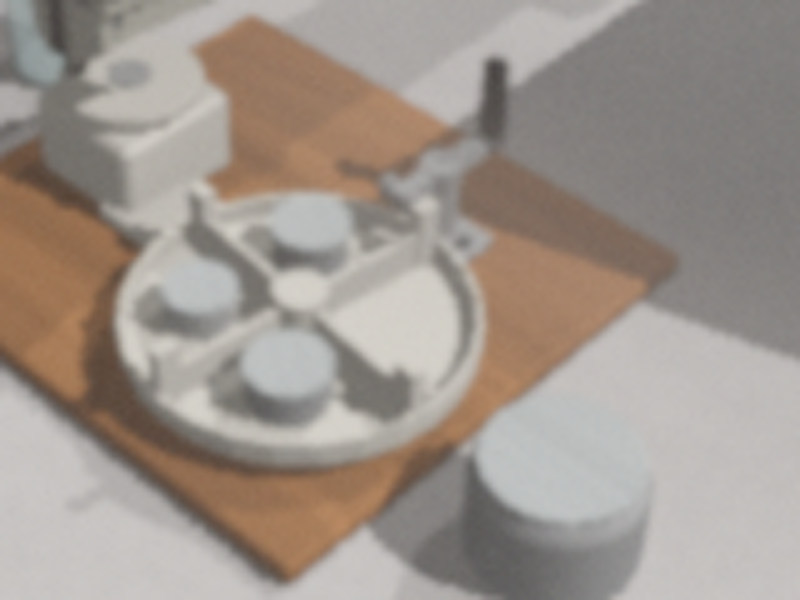

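Run:
```python
from h import *
o=arm.observe(); print(o['joints'].round(3),o['clock'])
a=load('t8')['img']
cv2.imwrite('pics/t8d.png',cv2.resize(a[185:235,265:325],(720,600),interpolation=cv2.INTER_CUBIC))
a=load('s8')['img']
cv2.imwrite('pics/s8d.png',cv2.resize(a[205:245,320:370],(750,600),interpolation=cv2.INTER_CUBIC))
```

```text
[-0.155  0.579  0.391  1.767 -0.28   0.851  1.667] 19.2833
```

View pics/t8d.png

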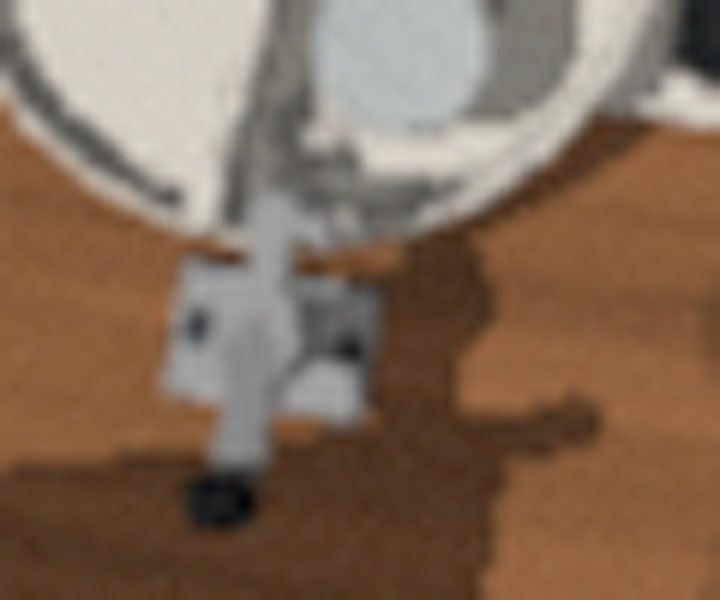

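View pics/s8d.png

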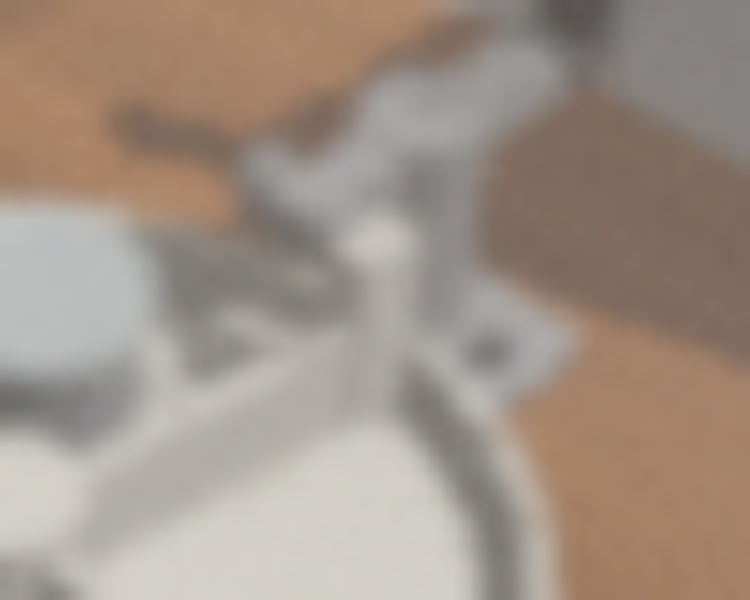

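Request:
move_arm(steps="0 0 0 0 188;0 0 0 0 188;0 0 0 0 188;0 0 0 -0.1 188;0 0 0 -0.22 188;0 0 0 -0.34 188;0 0 0 -0.46 188;0 0 0 -0.58 188;0 0 0 -0.70 188;0 0 0 -0.82 188")

```text
clock: 20.12
position: [0.6047, -0.1194, 0.0888]
ee_rot: [-1.607, 0.891, 1.609]
force: [0.4, -0.5, 0.6]
width: 0.263
```

Request:
move_arm(steps="0 0 0 -0.12 188;0 0 0 -0.24 188;0 0 0 -0.36 188;0 0 0 -0.48 188;0 0 0 -0.60 188;0 0 0 -0.72 188;0 0 0 -0.78 188;0 0 0 -0.78 188;0 0 0 -0.78 188")

```text
clock: 20.87
position: [0.6046, -0.1199, 0.0885]
ee_rot: [-2.091, 0.252, 2.094]
force: [-1.1, -0.3, -0.3]
width: 0.259
```

Run:
```python
from h import *
favg(30)
o=arm.observe(); print(o['joints'].round(3)); print(cv2.Rodrigues(o['ee_rot'])[0].round(3))
cap('wrist','w9'); cap('top','t9')
a=load('t9')['img']
cv2.imwrite('pics/t9d.png',cv2.resize(a[185:235,265:325],(720,600),interpolation=cv2.INTER_CUBIC))
```

```text
F [-0.01  0.07  0.02] se [0.09 0.07 0.09] pos [ 0.6053 -0.1193  0.0892] w 0.264 t 22.37
[ 0.407  0.605 -0.444  1.713  0.318  0.896  2.736]
[[ 0.    -0.235 -0.972]
 [ 0.    -0.972  0.235]
 [-1.    -0.    -0.   ]]
```

View pics/w9.png

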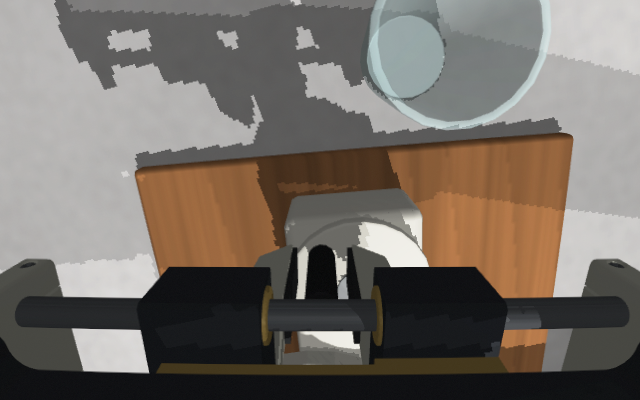

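Request:
move_arm(steps="-0.03 0 0 0 188;-0.06 0 0 0.12 188;-0.06 0 0 0.24 188;-0.06 0 0 0.35 188;-0.06 0 0 0.35 188")

```text
clock: 22.88
position: [0.6056, -0.1193, 0.1499]
ee_rot: [-1.885, 0.575, 1.883]
force: [-0.0, 0.4, -0.6]
width: 0.264
```

Run:
```python
from h import *
o=arm.observe(); print(o['joints'].round(3),o['clock'],o['position']); R=cv2.Rodrigues(o['ee_rot'])[0];print(R.round(3))
nose=np.array([.571,.081,0]); T=nose-.084*R[:,1]; T[2]=.12
print(T,R.T@(T-o['position']))
```

```text
[ 0.387  0.529 -0.411  1.659  0.242  1.002  2.445] 22.8833 [ 0.60559081 -0.11930643  0.14994718]
[[ 0.001 -0.559 -0.829]
 [-0.    -0.829  0.559]
 [-1.    -0.    -0.001]]
[0.61792605 0.15067026 0.12      ] [ 0.02985776 -0.23080234  0.14062432]
```

Request:
move_arm(steps="0 -0.028 0.017 0 188;0 -0.056 0.034 0 188;0 -0.084 0.051 0 188;0 -0.112 0.068 0 188;0 -0.14 0.085 0 188;0 -0.168 0.102 0 188;0 -0.196 0.119 0 188;0.015 -0.22 0.134 0 188;0.03 -0.231 0.14 0 188;0.03 -0.231 0.14 0 188")

```text
clock: 23.72
position: [0.6145, 0.155, 0.1163]
ee_rot: [-1.889, 0.563, 1.898]
force: [-0.2, 0.7, -0.9]
width: 0.261
```

Run:
```python
from h import *
a=cap('wrist','w10')['img']; o=arm.observe(); print(o['joints'].round(3),o['clock'],o['position'])
```

```text
[-0.045  0.594 -0.425  1.642  0.282  0.971  1.993] 23.7667 [0.61525423 0.15222928 0.11737947]
```

View pics/w10.png

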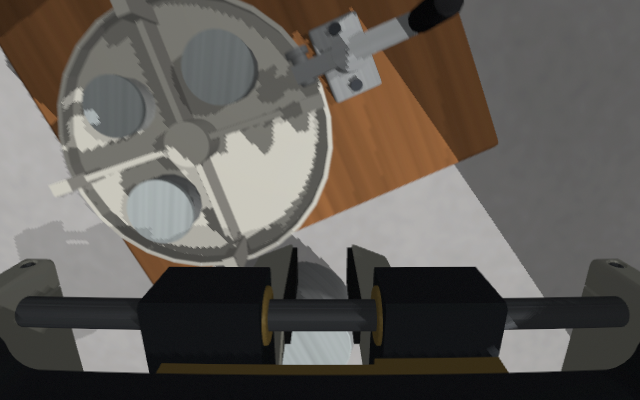

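Run:
```python
from h import *
a=load('w10')['img'][40:130,240:360]
a=cv2.resize(a,(800,600),interpolation=cv2.INTER_CUBIC)
a=np.clip(a.astype(float)*1.7,0,255).astype(np.uint8)
cv2.imwrite('pics/w10z.png',a)
```

```text
(no output)
```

View pics/w10z.png

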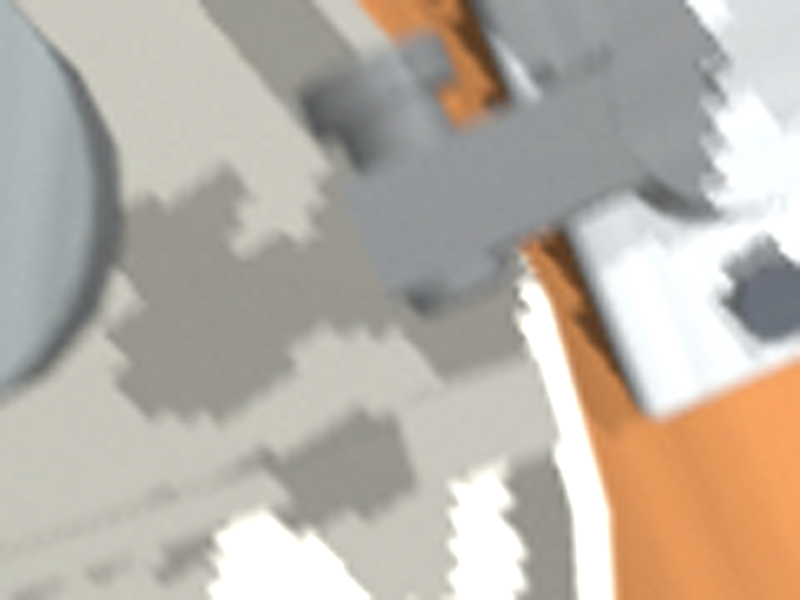

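Run:
```python
from h import *
d=load('w10'); Z=lambda x,y:(240+x/6.6667,40+y/6.6667)
T=np.array([.6545,.067])
def pr(n,x,y,z):
    q=onz(d,*Z(x,y),z)[:2]; v=q-T; print(n,q.round(4),'r',np.hypot(*v).round(4),'ang',np.degrees(np.arctan2(v[1],v[0])).round(2), 'depthz',dep(d,*Z(x,y))[2].round(4))
pr('screw tip',460,303,.061)
pr('lug edge mid',478,380,.067)
pr('lug c1',405,398,.067);pr('lug c2',548,360,.067);pr('lug c3',430,488,.067);pr('lug c4',560,455,.067)
pr('lug ctr',488,425,.067)
pr('bar edge',450,270,.066); pr('bar other',420,160,.066); pr('bar end l',370,250,.066)
pr('between',460,340,.03)
hub=onz(d,187,143,.0557);print('hub',hub)
```

```text
screw tip [0.5729 0.0796] r 0.0826 ang 171.21 depthz 0.0654
lug edge mid [0.5749 0.0858] r 0.0818 ang 166.69 depthz 0.0322
lug c1 [0.5809 0.0837] r 0.0754 ang 167.24 depthz 0.0323
lug c2 [0.5691 0.0877] r 0.0879 ang 166.38 depthz 0.0429
lug c3 [0.5833 0.091 ] r 0.0751 ang 161.38 depthz 0.0686
lug c4 [0.5725 0.0948] r 0.0866 ang 161.29 depthz 0.0673
lug ctr [0.5763 0.0894] r 0.0814 ang 164.05 depthz 0.0682
bar edge [0.572  0.0771] r 0.0831 ang 173.01 depthz 0.0659
bar other [0.5692 0.0685] r 0.0853 ang 178.99 depthz 0.0669
bar end l [0.5767 0.0721] r 0.078 ang 176.24 depthz 0.0667
between [0.5753 0.0817] r 0.0805 ang 169.51 depthz 0.0329
hub [0.65469695 0.06617756 0.0557    ]
```

Request:
move_arm(steps="-0.03 0.015 -0.01 0 188;-0.03 0.045 -0.028 0 188;-0.03 0.075 -0.046 0 188;-0.03 0.105 -0.064 0 188;-0.03 0.135 -0.082 0 188;-0.03 0.165 -0.1 0 188;-0.03 0.195 -0.118 0 188;-0.03 0.22 -0.133 0 188;-0.03 0.231 -0.14 0 188;-0.03 0.231 -0.14 0 188")

```text
clock: 24.6
position: [0.6044, -0.1261, 0.1494]
ee_rot: [-1.885, 0.58, 1.884]
force: [0.3, -0.5, -0.4]
width: 0.265
```

Run:
```python
from h import *
a=cap('wrist','w11')['img']; o=arm.observe(); print(o['joints'].round(3),o['clock'],o['position'])
R=cv2.Rodrigues(o['ee_rot'])[0]; print(R.round(3))
M=np.array([R[:2,1],R[:2,2]])
th=-60; c=lambda t:.0295*np.array([np.cos(np.radians(t)),np.sin(np.radians(t))])
for i in range(1,9):
    y,z=M@(c(th-i*8)-c(th)); print(f"0 {y:.4f} {z:.4f} 0 255;",end='')
```

```text
[ 0.393  0.53  -0.412  1.659  0.244  1.003  2.45 ] 24.65 [ 0.60483965 -0.12255122  0.14951158]
[[-0.    -0.557 -0.83 ]
 [-0.001 -0.83   0.557]
 [-1.     0.001 -0.001]]
0 0.0036 0.0021 0 255;0 0.0068 0.0046 0 255;0 0.0096 0.0076 0 255;0 0.0121 0.0109 0 255;0 0.0140 0.0145 0 255;0 0.0154 0.0184 0 255;0 0.0162 0.0224 0 255;0 0.0165 0.0266 0 255;
```

View pics/w11.png

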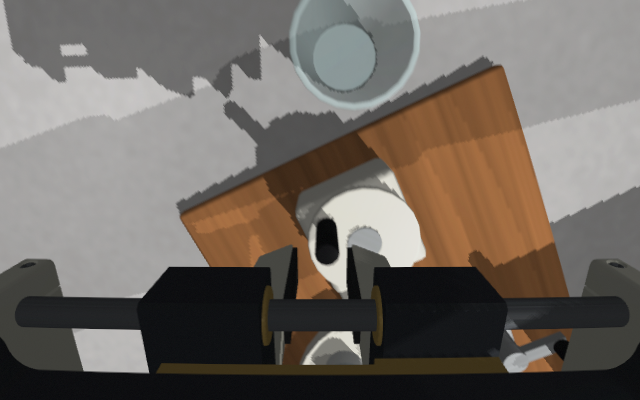

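Request:
move_arm(steps="0 0 0 0 188;0.02 0 0 0 188;0.04 0 0 0 188;0.055 0 0 0 188;0.059 0 0 0 188;0.059 0 0 0 255;0.059 0 0 0 255;0.059 0 0 0 255;0.059 0 0 0 255", squeeze=10)

```text
clock: 25.4
position: [0.6061, -0.1187, 0.0911]
ee_rot: [-1.889, 0.57, 1.886]
force: [2.0, 1.1, -2.3]
width: 0.149
```

Run:
```python
from h import *
favg(6)
```

```text
F [0.86 2.24 0.42] se [0.05 0.28 0.58] pos [ 0.606  -0.1188  0.091 ] w 0.149 t 25.7
```

Request:
move_arm(steps="0 0.0036 0.0021 0 255;0 0.0068 0.0046 0 255;0 0.0096 0.0076 0 255;0 0.0121 0.0109 0 255;0 0.0140 0.0145 0 255;0 0.0154 0.0184 0 255;0 0.0162 0.0224 0 255;0 0.0162 0.0224 0 255")

```text
clock: 26.37
position: [0.5781, -0.1188, 0.0909]
ee_rot: [-1.889, 0.568, 1.885]
force: [1.8, 5.8, 3.1]
width: 0.15
```

Run:
```python
from h import *
favg(6)
```

```text
F [1.52 6.73 4.44] se [0.21 0.2  0.12] pos [ 0.5782 -0.1188  0.0909] w 0.151 t 26.67
```

Request:
move_arm(steps="0 0 0 0 200;0 0 0 0 200;0 0.0015 0 0 200;0 0.003 0 0 200;0 0.003 0 0 200")

```text
clock: 27.08
position: [0.5754, -0.124, 0.09]
ee_rot: [-1.886, 0.573, 1.887]
force: [-0.2, -0.4, -0.3]
width: 0.214
```

Run:
```python
from h import *
favg(8)
o=arm.observe()
R=cv2.Rodrigues(o['ee_rot'])[0]
M=np.array([R[:2,1],R[:2,2]])
th=-116; c=lambda t:.030*np.array([np.cos(np.radians(t)),np.sin(np.radians(t))])
for i in range(1,24):
    y,z=M@(c(th-i*2)-c(th)); print(i,round(i*2*np.pi/180*30,1),f"0 {y:.4f} {z:.4f}")
```

```text
F [ 0.18 -0.04 -0.1 ] se [0.13 0.14 0.11] pos [ 0.5759 -0.1231  0.0902] w 0.212 t 27.48
1 1.0 0 0.0001 0.0010
2 2.1 0 0.0002 0.0021
3 3.1 0 0.0003 0.0031
4 4.2 0 0.0003 0.0042
5 5.2 0 0.0002 0.0052
6 6.3 0 0.0002 0.0063
7 7.3 0 0.0001 0.0073
8 8.4 0 -0.0000 0.0084
9 9.4 0 -0.0002 0.0094
10 10.5 0 -0.0004 0.0104
11 11.5 0 -0.0007 0.0114
12 12.6 0 -0.0009 0.0124
13 13.6 0 -0.0013 0.0134
14 14.7 0 -0.0016 0.0144
15 15.7 0 -0.0020 0.0154
16 16.8 0 -0.0024 0.0164
17 17.8 0 -0.0028 0.0173
18 18.8 0 -0.0033 0.0182
19 19.9 0 -0.0038 0.0192
20 20.9 0 -0.0044 0.0200
21 22.0 0 -0.0050 0.0209
22 23.0 0 -0.0056 0.0218
23 24.1 0 -0.0062 0.0226
```

Request:
move_arm(steps="0 0 0.001 0 200;0 0 0.002 0 200;0 0 0.003 0 200;0 0 0.004 0 200;0 0 0.005 0 200;0 0 0.006 0 200")

```text
clock: 27.98
position: [0.5712, -0.1198, 0.0903]
ee_rot: [-1.887, 0.571, 1.886]
force: [0.4, -2.0, -1.8]
width: 0.219
```

```bash
cat >> h.py <<'E'
def ft(n=10):
    F=[];T=[]
    for i in range(n):
        arm.get_image('top');o=arm.observe();R=cv2.Rodrigues(o['ee_rot'])[0];F.append(R.T@o['force']);T.append(R.T@o['position'])
    F=np.array(F);T=np.array(T)
    print('Ftool',F.mean(0).round(2),'se',(F.std(0)/np.sqrt(n)).round(2),'posyz',(T.mean(0)[1:]*1e3).round(2),'w',round(o['width'],3),'t',round(o['clock'],2))
E
python3 - <<'E'
from h import *
ft(10)
E
```

```text
Ftool [ 0.42  0.52 -1.19] se [0.2  0.12 0.22] posyz [-217.09 -541.55] w 0.218 t 28.48
```

Request:
move_arm(steps="0 0 0.001 0 200;0 0 0.002 0 200;0 0 0.003 0 200")

```text
clock: 28.73
position: [0.5686, -0.1179, 0.0903]
ee_rot: [-1.887, 0.571, 1.887]
force: [2.0, -0.1, -1.0]
width: 0.216
```

Run:
```python
from h import *
ft(14)
```

```text
Ftool [ 0.05  0.33 -0.38] se [0.13 0.16 0.16] posyz [-217.05 -538.36] w 0.215 t 29.43
```

Request:
move_arm(steps="0 0 0.001 0 200;0 0 0.002 0 200")

```text
clock: 29.6
position: [0.5671, -0.117, 0.0902]
ee_rot: [-1.887, 0.571, 1.886]
force: [1.6, -0.4, -1.2]
width: 0.211
```

Run:
```python
from h import *
ft(10)
```

```text
Ftool [ 0.89  0.26 -1.33] se [0.12 0.15 0.15] posyz [-217.06 -536.53] w 0.22 t 30.1
```

Request:
move_arm(steps="0 0 0.001 0 200;0 0 0.002 0 200")

```text
clock: 30.27
position: [0.5653, -0.1157, 0.0903]
ee_rot: [-1.887, 0.571, 1.887]
force: [1.3, -0.8, -0.9]
width: 0.216
```

Run:
```python
from h import *
ft(10)
```

```text
Ftool [ 0.73 -0.02 -1.  ] se [0.14 0.16 0.17] posyz [-217.07 -534.4 ] w 0.215 t 30.77
```

Request:
move_arm(steps="0 -0.0002 0.001 0 200;0 -0.0004 0.0018 0 200")

```text
clock: 30.93
position: [0.5641, -0.1145, 0.0903]
ee_rot: [-1.887, 0.571, 1.887]
force: [1.5, -1.0, -1.7]
width: 0.216
```

Run:
```python
from h import *
ft(10)
```

```text
Ftool [ 0.57 -0.14 -1.38] se [0.14 0.13 0.15] posyz [-217.51 -532.73] w 0.219 t 31.43
```

Request:
move_arm(steps="0 -0.0002 0.0008 0 200;0 -0.0004 0.0015 0 200")

```text
clock: 31.6
position: [0.563, -0.1133, 0.0902]
ee_rot: [-1.887, 0.571, 1.887]
force: [1.6, -0.8, -1.7]
width: 0.217
```

Run:
```python
from h import *
ft(10)
```

```text
Ftool [ 0.71  0.14 -1.28] se [0.15 0.14 0.14] posyz [-217.88 -531.18] w 0.216 t 32.1
```

Request:
move_arm(steps="0 -0.0001 0.0005 0 200;0 -0.0003 0.001 0 200")

```text
clock: 32.27
position: [0.5623, -0.1126, 0.0902]
ee_rot: [-1.887, 0.571, 1.887]
force: [2.1, -1.9, -1.6]
width: 0.218
```

Run:
```python
from h import *
ft(10)
```

```text
Ftool [ 0.96  0.02 -2.11] se [0.12 0.14 0.17] posyz [-218.2  -530.31] w 0.221 t 32.77
```

Request:
move_arm(steps="0 -0.0002 0.0005 0 200;0 -0.0004 0.001 0 200")

```text
clock: 32.93
position: [0.5617, -0.1116, 0.0903]
ee_rot: [-1.887, 0.571, 1.887]
force: [2.1, -1.3, -2.0]
width: 0.217
```

Run:
```python
from h import *
ft(10)
```

```text
Ftool [ 0.96 -0.02 -2.44] se [0.15 0.14 0.09] posyz [-218.62 -529.28] w 0.217 t 33.43
```

Request:
move_arm(steps="0 -0.0001 0.0003 0 200;0 -0.0002 0.0005 0 200")

```text
clock: 33.6
position: [0.5614, -0.1111, 0.0902]
ee_rot: [-1.887, 0.571, 1.887]
force: [2.8, -2.6, -1.6]
width: 0.223
```

Run:
```python
from h import *
ft(30)
```

```text
Ftool [ 1.1  -0.05 -3.26] se [0.11 0.1  0.09] posyz [-218.82 -528.79] w 0.218 t 35.1
```

Request:
move_arm(steps="0 0 -0.0007 0 200;0 0 -0.0014 0 200;0 0 -0.002 0 200;0 0 -0.0027 0 200;0 0 -0.0027 0 180;0 0 -0.0027 0 160;0 0 -0.0027 0 160;0 0 -0.0027 0 160")

```text
clock: 35.77
position: [0.5635, -0.1125, 0.0902]
ee_rot: [-1.887, 0.571, 1.887]
force: [-1.1, 0.9, 0.0]
width: 0.37
```

Run:
```python
from h import *
ft(10)
cap('wrist','w12')
```

```text
Ftool [ 0.02  0.15 -0.3 ] se [0.14 0.21 0.12] posyz [-218.79 -531.42] w 0.371 t 36.27
```

View pics/w12.png

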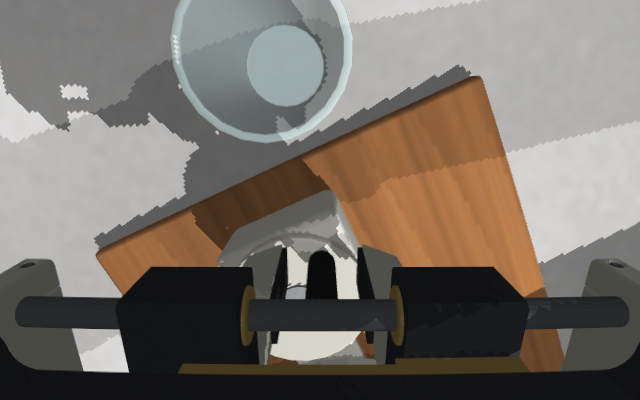

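Request:
move_arm(steps="-0.02 0 0 0 160;-0.045 0 0 0 160;-0.06 0 0 0 160;-0.06 -0.03 0.012 0 160;-0.06 -0.06 0.024 0 160;-0.06 -0.095 0.039 0 160;-0.06 -0.13 0.053 0 160;-0.06 -0.165 0.067 0 160;-0.06 -0.2 0.082 0 160;-0.05 -0.23 0.094 0 160")

```text
clock: 37.15
position: [0.6139, 0.1346, 0.142]
ee_rot: [-1.889, 0.567, 1.884]
force: [1.8, 0.3, 0.7]
width: 0.372
```

Request:
move_arm(steps="0.01 -0.015 0.006 0 160;0.02 -0.019 0.0075 0 160;0.02 -0.019 0.0075 0 160")

```text
clock: 37.4
position: [0.6158, 0.1521, 0.118]
ee_rot: [-1.886, 0.57, 1.892]
force: [0.3, -1.0, 0.5]
width: 0.367
```

Run:
```python
from h import *
a=cap('wrist','w13')['img']
o=arm.observe(); print(o['clock'],o['position'],o['force'])
a=cv2.resize(a[40:130,240:360],(800,600),interpolation=cv2.INTER_CUBIC)
cv2.imwrite('pics/w13z.png',np.clip(a.astype(float)*1.7,0,255).astype(np.uint8))
```

```text
37.45 [0.6163071  0.15010137 0.11890168] [-0.06306827 -0.94148717  0.52104528]
```

View pics/w13z.png

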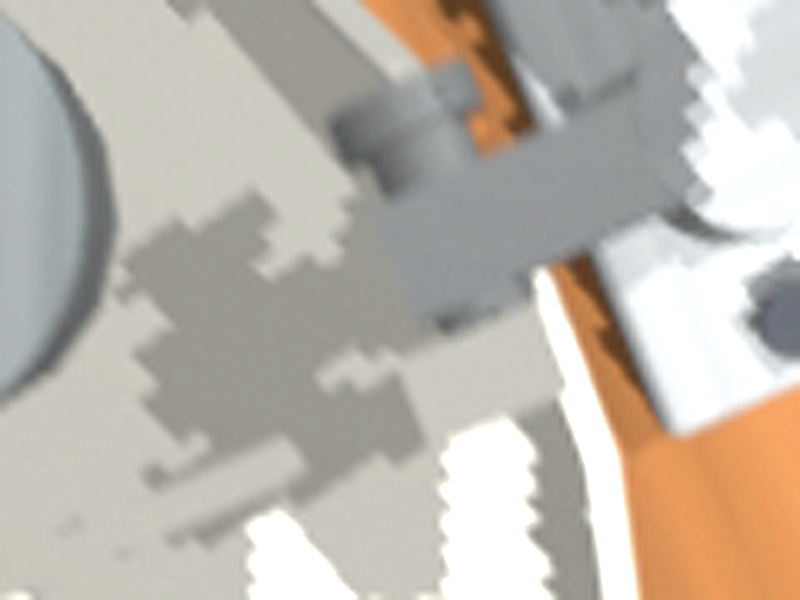

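Request:
move_arm(steps="-0.03 0 0 0 160;-0.06 0 0 0 160;-0.08 0 0 0 160;-0.08 0 0 0 160;-0.08 0 0 0 160")

```text
clock: 37.87
position: [0.6182, 0.1487, 0.2021]
ee_rot: [-1.888, 0.573, 1.882]
force: [0.4, -0.3, 0.1]
width: 0.374
```

Run:
```python
from h import *
favg(6); cap('top','t14'); print(arm.sign_off())
```

```text
F [ 0.23 -0.17 -0.21] se [0.23 0.19 0.13] pos [0.6168 0.1495 0.1995] w 0.371 t 38.17
the job is handed in; nothing more can be done
None
```

View pics/t14.png

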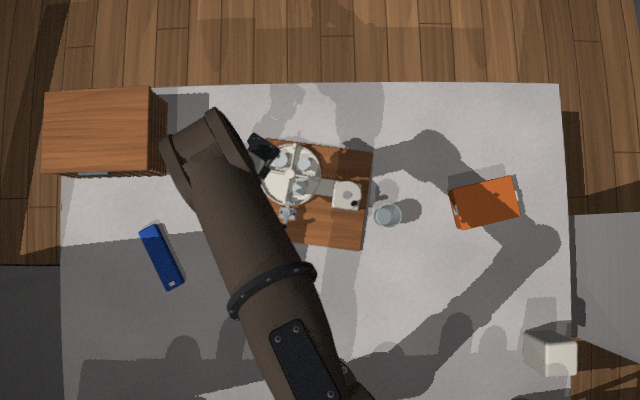

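The job is done and handed in at about 38 s. The stop arm is fully in, and the next lug rests on its stop screw.

**Stop arm:** I swung it in until it met its own end stop. There a further 2 mm of push moved it only 0.2 mm and raised the force to about 15 N.

**Winding:** I wound the crank clockwise about 3.1 turns. Partway through I mislabelled the crank angle by one full turn. I caught this from the overhead picture before contact and measured the remaining gap, about 6 mm, with the wrist camera. I covered the last stretch in small pushes with one pad on the peg.

**Contact:** The push on the peg rose from about 1.25 N (friction) to about 3.3 N. I put that at 10–15 N on the stop, inside the 5 to 15 N target but near its upper end. It comes from averaged, noisy force readings, so it is uncertain by a few newtons.

**Last checks:**
- **Lug:** after I let go and moved away, the wrist camera showed it touching the screw.
- **Robot:** about 0 N on the tool, so it was touching nothing.
- **Other things:** the tumbler, bento box and cutlery case are where they were in the final overhead picture. The arm hid the snack tin there, so I could not recheck it, though I never felt contact with it.

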